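# Clamp a tin in the labelling jig

### The job

Push the small tin along the channel of the labelling jig with the fingertips until it is fully home against the end stop, and only then flip the jig's lever over past its centre, so that it snaps down and its rubber foot clamps the tin's lid. Only push with the fingers, gently: do not pinch, lift or tip the tin, and leave the other things on the counter where they are. Finish clear of everything.

Things in the scene. Friction and masses are not known exactly. Their poses are not given: they have to be found in the camera images.
- label_jig: Fixed labelling jig: a grey plate 190 x 112 x 10 mm (with a narrow tongue under the lever) on the counter, two aluminium guide rails, an end stop, a lever. Origin at counter height under the plate; z up; +x is the way the tin is pushed (plate: x -115 to +75 mm, y +-56 mm; tongue to x = +112 mm). Rails from x = -105 to +55 mm, 82 mm apart, tops 24 mm above the counter. End stop: face at x = +55 mm, top 44 mm above the counter.
- lever_pivot (a point): Pivot of the lever, axis along jig y, at jig x = +85 mm, y = 0, 84 mm above the counter, between two cheeks that reach from jig x = +70 to +100 mm and 95 mm above the counter.
- tin_home (a point): Point of the jig where the centre of the tin's underside is when the tin is fully home: jig x = +17 mm, y = 0, on the plate 10 mm above the counter.
- small_tin: Loose closed tin with a flat lid, 75 mm diameter, 58 mm high, 0.26 kg, standing upright on the jig's plate between the rails, 35 to 80 mm short of home. Origin at the centre of its underside, z up. It slides with about 1 to 2 N.
- clamp_lever (a joint): Toggle lever of the jig, rad. 0 = open, the start: leans 0.55 rad from upright, away from the tin (to jig +x), on its stop. 0.55 = upright. An over-centre spring drives it away from upright to either side: pushing the knob end towards jig -x takes about 4 N when slow (damped: more when fast); past upright it goes on by itself and snaps down on the tin at about 2.12 (level). With no tin it stops at 2.30.
- lever_knob (a point): Centre of the black ball knob, 26 mm diameter, at the end of the lever (steel bar 16 mm wide, 8 mm thick), 110 mm from the pivot. About 178 mm above the counter with the lever open, 194 mm upright, 84 mm closed.
- lever_foot: Rubber foot of the lever (swivels by 0.1 rad), 18 mm diameter, 68 mm from the pivot on the tin's side of the bar, its face 16 mm from the bar's middle. Origin on the bar's middle line at the foot.
- label_roll: Bystander: white roll of labels standing on end beside the jig, 61 mm diameter, 40 mm high. Origin at the centre of its underside.
- spice_jar: Bystander: spice jar with a dark cap beside the jig, 44 mm diameter, 96 mm high. Origin at the centre of its underside.
- marker_pen: Bystander: marker lying beside the jig, 135 mm long, 17 mm thick. Origin under its middle.
- tape_roll: Bystander: roll of brown tape lying flat, 94 mm diameter, 48 mm high. Origin at the centre of its underside.
- paper_bowl: Bystander: white take-away bowl, 117 mm diameter, 54 mm high. Origin at the centre of its underside.
Not all that is in view belongs to the job. What is shaped like the small_tin but purple or yellow is not meant.

How it is judged:
By the outcome, as a careful person would: the job done as asked, in the order asked, and still so for the second after the job is handed in, with the robot touching nothing.
It also fails if it takes over 53 s, if anything falls off the work surface, if the arm or the gripper's body presses on something with over 40 N, if the wrist force passes 120 N, or if a joint passes its speed limit or range.

### The arm

A 6-joint arm with a two-finger parallel gripper is mounted at the origin on a cart in front of the work surface, level with it; the furniture and walls round the work are solid. World frame = base frame: x ahead of the robot, y to its left, z up, the work surface at z = 0. Lengths are in m, angles in degrees, forces in N, time in s.
With the tool pointing down it reaches from about 0.4 to 0.825 m from the base axis. Payload 7 kg.
Tool frame: the origin (TCP) lies midway between the tips of the shut fingers; the grasp point (between the pads) lies 19 mm behind it; z points along the fingers, y is the line along which they close (so a half turn about z gives the same grasp; the last joint's range is limited). The gripper opens to 85 mm and grips with 20 to 120 N. Pads are 22 mm wide; open, the fingers measure 114 mm over their backs; the gripper's body (76 mm by 85 mm) begins 54 mm behind the grasp point. The pads swing forward as they close: fully open they stand 13 mm farther back than shut.
Start: joints at [86.236, 20.546, 0.682, 0, -70.136, -16.507], TCP at [0.234, 0.633, 0.231] pointing down, gripper open.
Joint ranges: [-176.03, 176.03], [-82.01, 121.73], [-58.28, 71.71], [-173.87, 95.51], [-174.79, -0.11], [-173.66, 173.66]. Speed limits (degrees/s): [136.94, 136.94, 172.46, 180, 180, 180].

### API

Orientations are given as a 3x3 rotation matrix whose columns are the frame's x, y, z axes.
In Python, from plant import manip gives the robot as it stands. The module is installed in compiled form; this text tells all that it offers.
- The arm moves only by the tool send_rows, never from a script. Its argument "increments" is a list of rows, each a list of 6 numbers: the shift along the tool's x, y, z in mm, then the turn, a rotation vector about the tool's x, y, z in rad. In form: [[tx, ty, tz, rx, ry, rz], ...]. A call has 1 to 20 rows; each row shifts and turns the commanded pose from where the row before left it, along the tool's axes as they then stand; what a row does not reach is not made up. A row lasts 1/10 s, in which the tool goes at most 50 mm and 8.59 degrees, less where a joint would pass 70% of its speed; a pose out of reach is approached as far as the arm can. A call with a gripper value outside its range is refused whole. "claw" is the opening, from -1 (shut) to 1 (fully open), set as the call begins (left out, the last holds). The fingers move at their own pace and stop on an object; the grip force is fixed at half the most. Time passes only in rows, so rows that do not move let the fingers close. It gives the time, the measured TCP pose, the force, the opening and the grip force at its end, in the units of the state.
- manip.get_obs(): the state, without advancing time (a new reading comes with each control period).
- manip.read_camera(name): name is "scene" or "top"; returns the picture (384x512x3 uint8, red, green, blue); there is no depth.
- manip.camera_model(name): a dict with "K" (3x3 intrinsics, pixels), "dist" ([k1, k2, p1, p2, k3] as OpenCV has them; the pictures are not rectified), "world_from_camera" (4x4, takes a point from camera to world coordinates). Camera axes: x right, y down, z forward; pixel columns grow to the right and rows downward; lengths in m; the calibration is good to about 2 mm. A picture is of the moment at which its call begins. camera_model takes no time and is no camera call.
- manip.job_done(): hands the job in; it is judged then, once.
The state is a dict: "time": time; "joint_positions": joint angles; "qd": joint speeds; "joint_torque": joint torques, N m; "tool_pos": TCP position; "eef_rot": TCP orientation; "ft_force": force on the tool from outside, world axes, zero at the start; "moment": the same for the moment, N m; "grip_width": opening from 0.0 (shut) to 1.0 (fully open); "grip_force": force on a finger pad.
Only numpy, scipy, OpenCV 4.12 (cv2) and the standard library are available. Lean on these libraries where they do the work, as an engineer would, in place of code of your own. Each camera call takes 0.05 s, during which the arm holds its last target. There are 200 camera calls.

## Working session

There is one attempt and no reset: what is moved stays moved. The work goes in short steps, Python scripts to look and compute and a tool call to move; the robot and the scene stay as the last step left them, time stands still between calls to the robot, and variables do not carry over. Pictures are saved under pics/ and viewed, at most 10 in all, crops included, and the job is handed in when it is done.

Besides the shell and the picture viewer there is one more tool, called after "Emit:" by a JSON object that holds its "method" and its "body", one argument or row to a line. send_rows: Moves the arm, as the interface text tells. Its arguments: {"type":"object","properties":{"increments":{"type":"array"},"claw":{"type":"number"}},"required":["increments"]}

```bash
mkdir -p pics; python3 - <<'E'
from plant import manip
import cv2,numpy as np
np.set_printoptions(precision=4,suppress=True)
for n in("scene","top"):
    im=manip.read_camera(n);np.save(f"pics/{n}.npy",im);cv2.imwrite(f"pics/{n}0.png",cv2.resize(im[:,:,::-1],(800,600),interpolation=cv2.INTER_CUBIC))
    m=manip.camera_model(n);print(n,m["K"],m["dist"],m["world_from_camera"])
o=manip.get_obs();print(o)
E
```

```text
scene [[460.39     0.     258.6249]
 [  0.     460.39   194.2402]
 [  0.       0.       1.    ]] [-0.1521  0.      0.      0.      0.    ] [[ 0.2459 -0.4316  0.8679 -1.0203]
 [-0.9692 -0.1187  0.2155 -0.4034]
 [ 0.01   -0.8942 -0.4476  0.9347]
 [ 0.      0.      0.      1.    ]]
top [[399.6733   0.     253.5177]
 [  0.     399.6733 190.629 ]
 [  0.       0.       1.    ]] [-0.1402  0.      0.      0.      0.    ] [[ 0.029  -0.9954  0.0917  0.4532]
 [-0.9996 -0.0294 -0.0036 -0.0015]
 [ 0.0063 -0.0916 -0.9958  1.527 ]
 [ 0.      0.      0.      1.    ]]
{'time': 0.1, 'joint_positions': array([ 86.2349,  20.5865,   0.6383,  -0.0177, -70.1365, -16.5073]), 'qd': array([ 0.0368, -0.1052,  0.1254,  0.0679,  0.0344, -0.0693]), 'joint_torque': array([ -0.0009, -58.4764,  29.411 ,   6.9546,  -0.0032,   0.    ]), 'tool_pos': array([0.2337, 0.6328, 0.2305]), 'eef_rot': array([[ 0.938 , -0.3466, -0.0004],
       [-0.3466, -0.938 , -0.0015],
       [ 0.0001,  0.0015, -1.    ]]), 'ft_force': array([-0.1414, -0.1048, -0.7483]), 'moment': array([-0.0169,  0.0029, -0.0099]), 'grip_force': 0.0, 'grip_width': 1.0025347159506734}
```

View pics/scene0.png

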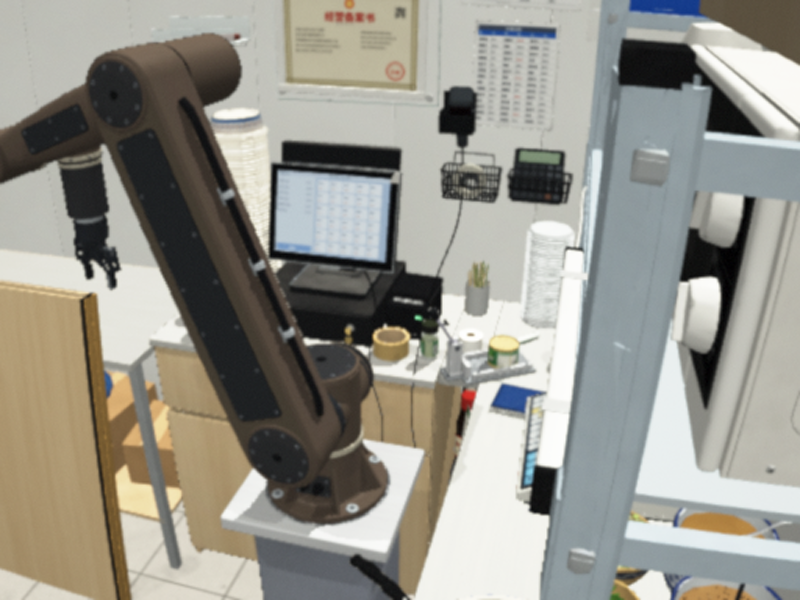

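View pics/top0.png

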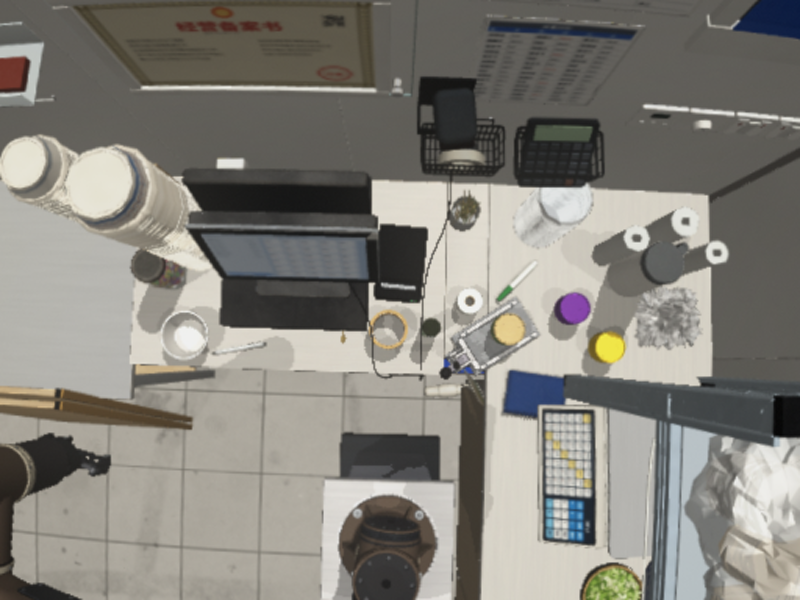

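The scene view shows the jig at about (490,360), with its lever at about (455,345). In the top view the jig is centred near (495,338), the orange-lidded tin at (509,329) and the lever and knob at the lower left, near (447,370). I'll zoom in and measure.

```bash
cat > h.py <<'E'
from plant import manip
import cv2,numpy as np
np.set_printoptions(precision=4,suppress=True)
def ray(n,uv):
    m=manip.camera_model(n);p=cv2.undistortPoints(np.array([[uv]],float),m["K"],np.array(m["dist"]))[0,0]
    T=m["world_from_camera"];return T[:3,3],T[:3,:3]@[p[0],p[1],1]
def onz(n,uv,z):
    c,d=ray(n,uv);return c+d*(z-c[2])/d[2]
def proj(n,P):
    m=manip.camera_model(n);T=np.linalg.inv(m["world_from_camera"])
    return cv2.projectPoints(np.atleast_2d(np.array(P,float)),cv2.Rodrigues(T[:3,:3])[0],T[:3,3],m["K"],np.array(m["dist"]))[0][:,0]
def crop(n,x0,y0,w,h,out,s):
    im=manip.read_camera(n);np.save(f"pics/{n}.npy",im)
    cv2.imwrite(out,cv2.resize(im[y0:y0+h,x0:x0+w,::-1],(w*s,h*s),interpolation=cv2.INTER_CUBIC))
E
python3 - <<'E'
from h import *
crop("top",265,170,80,80,"pics/t1.png",7)
crop("scene",270,195,80,60,"pics/s1.png",9)
for uv,z in (((509*.64,329*.64),.068),((447*.64,370*.64),.178),((537*.64,332*.64),.01),((514*.64,300*.64),.01)): print(onz("top",uv,z))
E
```

```text
[ 0.522 -0.274  0.068]
[ 0.4247 -0.1204  0.178 ]
[ 0.5192 -0.3543  0.01  ]
[ 0.5962 -0.2963  0.01  ]
```

View pics/t1.png

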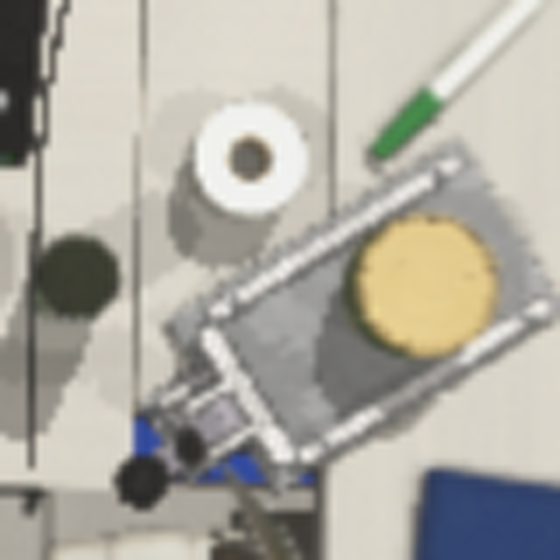

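View pics/s1.png

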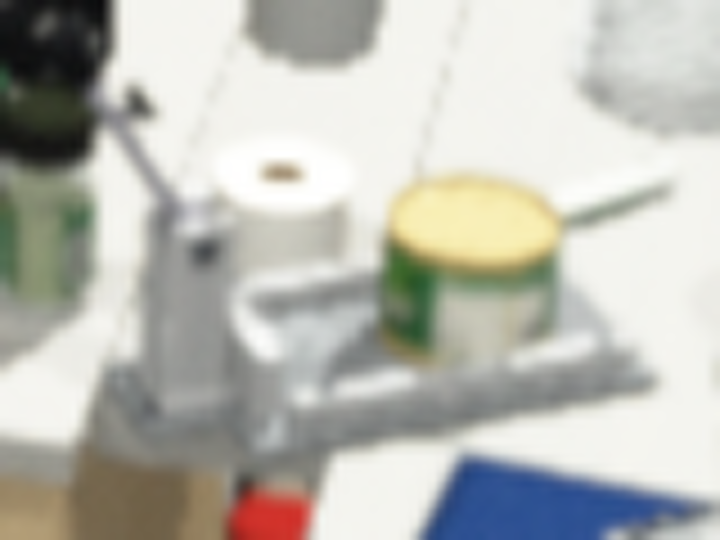

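The top crop shows the tin's lid at (428,285), the rail ends at (220,311)/(455,163) and (308,455)/(540,308), the stop from (212,335) to (290,455), and the knob at (142,481). The scene crop confirms that the lever is open, leaning away from the tin.

```bash
cat >> h.py <<'E'
def jig():
    P=lambda c,z: onz("top",(c[0]/7+265-.43,c[1]/7+170-.43),z)
    a,b,c,d=[P(q,.024) for q in((220,311),(455,163),(308,455),(540,308))]
    u=(a-b)/np.linalg.norm(a-b)+(c-d)/np.linalg.norm(c-d);u/=np.linalg.norm(u)
    return a,b,c,d,u,P
E
python3 - <<'E'
from h import *
a,b,c,d,u,P=jig()
print(a,b,c,d,"u",u,np.degrees(np.arctan2(u[1],u[0])),np.linalg.norm(a-b),np.linalg.norm(c-d))
v=np.array([-u[1],u[0],0]);mid=(a+b+c+d)/4
print("sep",(a-c)@v, "axis off of mid, origin guess",mid+u*.025)
o=mid+u*.025;o[2]=0
# refine: lid by colour mask, both views
im=np.load("pics/top.npy");hsv=cv2.cvtColor(im,cv2.COLOR_RGB2HSV)
m=((hsv[...,0]>12)&(hsv[...,0]<28)&(hsv[...,1]>70)&(hsv[...,2]>140)).astype(np.uint8);m[:, :310]=0;m[:,342:]=0;m[:190]=0;m[230:]=0
cs=max(cv2.findContours(m,0,1)[0],key=cv2.contourArea);e=cv2.minEnclosingCircle(cs);print(e)
J=lambda p:((p-o)@u*1000,(p-o)@v*1000)
L=onz("top",e[0],.068);print("tin",L,J(L))
K=P((142,481),.178);print("knob",K,J(K))
S1,S2=P((212,335),.044),P((290,455),.044);print("stop",J(S1),J(S2))
for n,x,z in(("home",.017,0),("pre",.0,0),("knob",.1425,.178)):
    w=o+u*x;print(n,w,np.hypot(*w[:2]))
# knob in scene: dark at crop (140,103)/9
c0,d0=ray("scene",(140/9+270-.44,103/9+195-.44));c1,d1=ray("top",(142/7+265-.43,481/7+170-.43))
A=np.c_[d0,-d1];t=np.linalg.lstsq(A,c1-c0,rcond=None)[0];print("knob2",c0+d0*t[0],c1+d1*t[1])
print("purple",onz("top",(573*.64,308*.64),.058),"post foot",onz("top",(565*.64,390*.64),0),"jar",onz("top",(76/7+265,275/7+170),.096))
E
```

```text
[ 0.508  -0.1694  0.024 ] [ 0.5917 -0.2959  0.024 ] [ 0.432  -0.2185  0.024 ] [ 0.5142 -0.3435  0.024 ] u [-0.5507  0.8347  0.    ] 123.41293587301762 0.1516825336945075 0.14964703042439914
sep -0.09050743130002052 axis off of mid, origin guess [ 0.4977 -0.236   0.024 ]
((325.7042236328125, 210.05633544921875), 10.205347061157227)
tin [ 0.5238 -0.2738  0.068 ] (np.float64(-45.916875096414955), np.float64(-0.9737987818896747))
knob [ 0.4196 -0.1164  0.178 ] (np.float64(142.8137788771324), np.float64(-0.6902921692837848))
stop (np.float64(62.57155682234113), np.float64(-37.34944700967362)) (np.float64(61.15449159652471), np.float64(38.34591533331177))
home [ 0.4884 -0.2218  0.    ] 0.5363539214572552
pre [ 0.4977 -0.236   0.    ] 0.5508194455314539
knob [ 0.4192 -0.117   0.    ] 0.4352705658676011
knob2 [ 0.4246 -0.1434  0.1552] [ 0.419  -0.1185  0.1533]
purple [ 0.5767 -0.4301  0.058 ] post foot [ 0.3786 -0.4288  0.    ] jar [ 0.5203 -0.0886  0.096 ]
```

```bash
cat >> h.py <<'E'
from scipy.spatial.transform import Rotation as Ro
O=np.array([.4977,-.236,0]);U=np.array([-.5507,.8347,0]);V=np.array([-.8347,-.5507,0])
RG=np.c_[V,U,[0,0,-1]]
def W(x,y,z): return O+U*x/1e3+V*y/1e3+[0,0,z/1e3]
def delta(p,R,q,RQ=RG):
    "shift in tool axes (mm) and rotvec in tool axes"
    return R.T@(q-p)*1e3, Ro.from_matrix(R.T@RQ).as_rotvec()
E
python3 - <<'E'
from h import *
o=manip.get_obs();p=o["tool_pos"];R=o["eef_rot"]
B=np.array([.154,.423,.36]);d,r=delta(p,R,B);print("A-B",d,r)
print("B step/6",d/6)
# arc: angle 70->-10, 16 rows with turn r/16
th=np.radians(np.linspace(70,-10,17))
for i in range(16):
    q0=np.array([.45*np.cos(th[i]),.45*np.sin(th[i]),.36]);q1=np.array([.45*np.cos(th[i+1]),.45*np.sin(th[i+1]),.36])
    Ri=R@Ro.from_rotvec(r*i/16).as_matrix();print(i,np.round(Ri.T@(q1-q0)*1e3,1))
print(r/16)
E
```

```text
A-B [  -2.0915  224.6915 -129.0416] [ 0.0004 -0.0012  2.2045]
B step/6 [ -0.3486  37.4486 -21.5069]
0 [39.2  1.5  0. ]
1 [39.3 -0.5  0. ]
2 [39.2 -2.4  0. ]
3 [39.  -4.4  0. ]
4 [38.7 -6.4  0. ]
5 [38.4 -8.3  0. ]
6 [ 37.9 -10.3   0. ]
7 [ 37.3 -12.2   0. ]
8 [ 36.7 -14.    0. ]
9 [ 35.9 -15.9   0. ]
10 [ 35.1 -17.7   0. ]
11 [ 34.1 -19.4   0. ]
12 [ 33.1 -21.1   0. ]
13 [ 32.  -22.7   0. ]
14 [ 30.8 -24.3   0. ]
15 [ 29.5 -25.9   0. ]
[ 0.     -0.0001  0.1378]
```

Emit:
{"method": "send_rows", "body": {
  "increments": [
    [0,37,-21,0,0,0],
    [0,37,-21,0,0,0],
    [0,37,-21,0,0,0],
    [0,37,-22,0,0,0],
    [0,37,-22,0,0,0],
    [0,37,-22,0,0,0],
    [0,0,0,0,0,0]
  ],
  "claw": -1
}}

```text
time: 0.9
tool_pos: [0.1566, 0.4228, 0.3648]
eef_rot: [[0.938, -0.346, 0.0], [-0.346, -0.938, 0.008], [-0.003, -0.008, -1.0]]
ft_force: [0.1, 0.2, 1.0]
grip_width: -0.0
grip_force: 0.0
```

Emit:
{"method": "send_rows", "body": {
  "increments": [
    [39,1,0,0,0,0.138],
    [39,0,0,0,0,0.138],
    [39,-2,0,0,0,0.138],
    [39,-4,0,0,0,0.138],
    [39,-6,0,0,0,0.138],
    [38,-8,0,0,0,0.138],
    [38,-10,0,0,0,0.138],
    [37,-12,0,0,0,0.138],
    [37,-14,0,0,0,0.138],
    [36,-16,0,0,0,0.138],
    [35,-18,0,0,0,0.138],
    [34,-19,0,0,0,0.138],
    [33,-21,0,0,0,0.138],
    [32,-23,0,0,0,0.138],
    [31,-24,0,0,0,0.138],
    [30,-26,0,0,0,0.138],
    [0,0,0,0,0,0],
    [0,0,0,0,0,0]
  ]
}}

```text
time: 2.7
tool_pos: [0.4427, -0.0781, 0.36]
eef_rot: [[-0.837, -0.547, -0.0], [-0.547, 0.837, 0.0], [0.0, 0.0, -1.0]]
ft_force: [-0.4, 0.8, -0.2]
grip_width: 0.004
grip_force: 0.0
```

```bash
python3 - <<'E'
from h import *
o=manip.get_obs();p=o["tool_pos"];R=o["eef_rot"];print(p,o["joint_positions"],o["ft_force"],o["time"])
print(delta(p,R,W(-122,0,360)))
im=manip.read_camera("scene");cv2.imwrite("pics/s2.png",cv2.resize(im[:,:,::-1],(800,600)))
E
```

```text
[ 0.4427 -0.0781  0.36  ] [ 15.2379  -4.9878 -13.0197  -0.0135 -81.9877 -72.107 ] [-0.4306  0.8389 -0.1841] 2.7
(array([  39.6292, -284.283 ,   -0.0817]), array([ 0.0003, -0.0003, -0.005 ]))
```

View pics/s2.png

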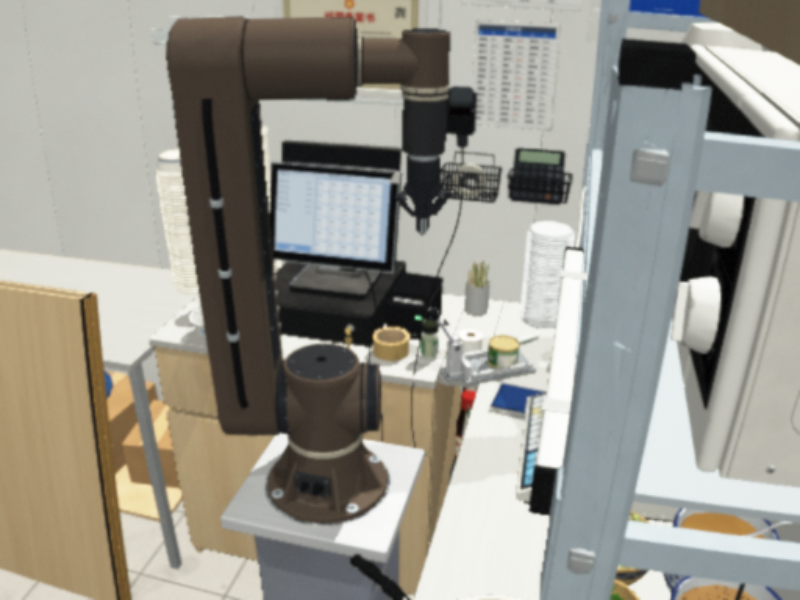

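The arm is well clear of everything. The shut gripper is at (422,230), high above the counter, and the jig is undisturbed at (490,365).

Emit:
{"method": "send_rows", "body": {
  "increments": [
    [5,-36,0,0,0,-0.005],
    [5,-36,0,0,0,0],
    [5,-36,0,0,0,0],
    [5,-36,0,0,0,0],
    [5,-35,0,0,0,0],
    [5,-35,0,0,0,0],
    [5,-35,0,0,0,0],
    [5,-35,0,0,0,0],
    [0,0,40,0,0,0],
    [0,0,40,0,0,0],
    [0,0,40,0,0,0],
    [0,0,40,0,0,0],
    [0,0,40,0,0,0],
    [0,0,40,0,0,0],
    [0,0,0,0,0,0],
    [0,0,0,0,0,0]
  ]
}}

```text
time: 4.35
tool_pos: [0.5669, -0.3355, 0.1205]
eef_rot: [[-0.832, -0.554, -0.002], [-0.554, 0.832, -0.0], [0.001, 0.001, -1.0]]
ft_force: [0.8, 0.7, 1.5]
grip_width: -0.002
grip_force: 0.0
```

```bash
python3 - <<'E'
from h import *
o=manip.get_obs();p=o["tool_pos"];R=o["eef_rot"];print(p,o["joint_positions"],o["ft_force"],o["time"])
print(delta(p,R,W(-122,0,33)))
crop("scene",240,140,120,90,"pics/s3.png",6)
E
```

```text
[ 0.5669 -0.3355  0.1205] [-13.6711  23.8785  -9.5278   0.0434 -56.6736 -42.7054] [0.8212 0.6633 1.4986] 4.35
(array([ 2.7997, -0.8888, 87.4868]), array([ 0.0006, -0.0014,  0.0041]))
```

View pics/s3.png

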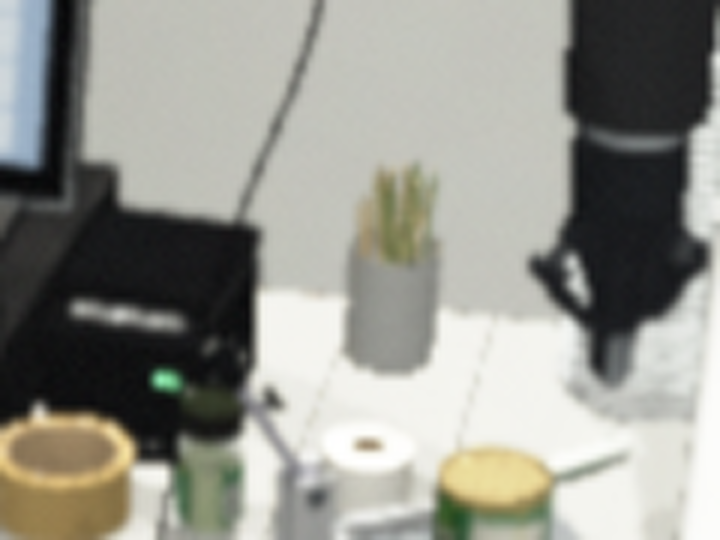

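The shut fingers at (610,380) are behind the tin, on the channel's axis, and the pen is clear. I'll lower them and start the push.

Emit:
{"method": "send_rows", "body": {
  "increments": [
    [3,0,20,0,0,0.004],
    [0,0,20,0,0,0],
    [0,0,20,0,0,0],
    [0,0,20,0,0,0],
    [0,0,0,0,0,0],
    [0,0,0,0,0,0],
    [0,5,0,0,0,0],
    [0,5,0,0,0,0],
    [0,5,0,0,0,0],
    [0,4,0,0,0,0],
    [0,3,0,0,0,0],
    [0,3,0,0,0,0],
    [0,3,0,0,0,0],
    [0,3,0,0,0,0],
    [0,3,0,0,0,0],
    [0,3,0,0,0,0],
    [0,3,0,0,0,0]
  ]
}}

```text
time: 6.1
tool_pos: [0.5417, -0.3044, 0.0404]
eef_rot: [[-0.836, -0.549, 0.0], [-0.549, 0.836, -0.0], [-0.0, -0.0, -1.0]]
ft_force: [1.0, -2.4, 1.6]
grip_width: 0.002
grip_force: 1.2
```

```bash
cat >> h.py <<'E'
def tin():
    im=manip.read_camera("top");hsv=cv2.cvtColor(im,cv2.COLOR_RGB2HSV)
    m=((hsv[...,0]>12)&(hsv[...,0]<28)&(hsv[...,1]>70)&(hsv[...,2]>140)).astype(np.uint8);m[:,:295]=0;m[:,342:]=0;m[:190]=0;m[240:]=0
    c=max(cv2.findContours(m,0,1)[0],key=cv2.contourArea);e=cv2.minEnclosingCircle(c);L=onz("top",e[0],.068)-O
    return e,L@U*1e3,L@V*1e3
def st():
    o=manip.get_obs();p=o["tool_pos"]-O;print("t",o["time"],"TCP jig",p@U*1e3,p@V*1e3,p[2]*1e3,"F jig",o["ft_force"]@U,o["ft_force"]@V,o["ft_force"][2]);return o
E
python3 - <<'E'
from h import *
st();print(tin());crop("top",265,170,80,80,"pics/t4.png",7)
E
```

```text
t 6.1 TCP jig -81.37879110573057 0.9312023268057541 40.430716162612306 F jig -2.529386028820076 0.4747881635615644 1.5523127498158131
(((320.0, 213.0), 8.602425575256348), np.float64(-22.14599968313284), np.float64(-3.0570526130312556))
```

View pics/t4.png

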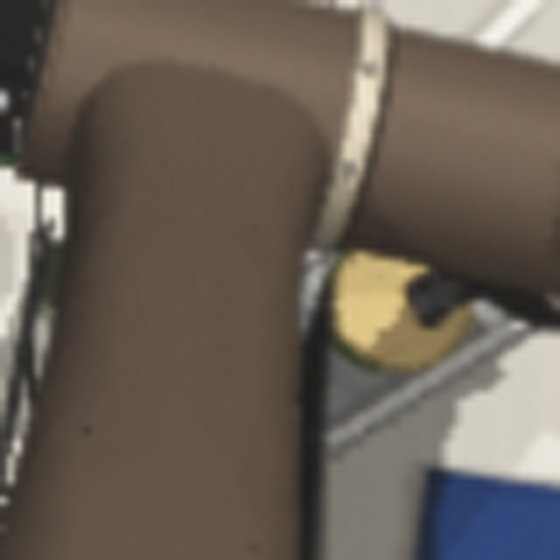

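The top view is mostly hidden by the arm, but it shows the fingertip at (435,300) against the tin. The lid is now centred near (405,305), so the tin has slid about 15 mm upright. I'll keep pushing.

Emit:
{"method": "send_rows", "body": {
  "increments": [
    [0,3,0,0,0,0],
    [0,3,0,0,0,0],
    [0,3,0,0,0,0],
    [0,3,0,0,0,0],
    [0,3,0,0,0,0],
    [0,3,0,0,0,0],
    [0,3,0,0,0,0],
    [0,3,0,0,0,0],
    [0,3,0,0,0,0],
    [0,3,0,0,0,0],
    [0,3,0,0,0,0],
    [0,3,0,0,0,0]
  ]
}}

```text
time: 7.4
tool_pos: [0.5218, -0.2742, 0.0403]
eef_rot: [[-0.836, -0.549, 0.0], [-0.549, 0.836, -0.0], [-0.0, -0.0, -1.0]]
ft_force: [1.3, -2.5, 1.4]
grip_width: 0.005
grip_force: 1.4
```

```bash
python3 - <<'E'
from h import *
st()
E
```

```text
t 7.4 TCP jig -45.131365951687194 0.9607524705143161 40.3149084800419 F jig -2.848871439726848 0.2732266579000927 1.3815295093933737
```

Emit:
{"method": "send_rows", "body": {
  "increments": [
    [0,2,0,0,0,0],
    [0,2,0,0,0,0],
    [0,1,0,0,0,0],
    [0,1,0,0,0,0]
  ]
}}

```text
time: 7.8
tool_pos: [0.5186, -0.2693, 0.0403]
eef_rot: [[-0.836, -0.549, 0.0], [-0.549, 0.836, -0.0], [-0.0, -0.0, -1.0]]
ft_force: [2.1, -1.9, 1.6]
grip_width: 0.004
grip_force: 1.4
```

Emit:
{"method": "send_rows", "body": {
  "increments": [
    [0,1,0,0,0,0],
    [0,1,0,0,0,0]
  ]
}}

```text
time: 8.0
tool_pos: [0.5175, -0.2677, 0.0403]
eef_rot: [[-0.836, -0.549, 0.0], [-0.549, 0.836, -0.0], [-0.0, -0.0, -1.0]]
ft_force: [1.7, -2.5, 2.9]
grip_width: -0.001
grip_force: 1.4
```

Emit:
{"method": "send_rows", "body": {
  "increments": [
    [0,1,0,0,0,0],
    [0,1,0,0,0,0]
  ]
}}

```text
time: 8.2
tool_pos: [0.5164, -0.266, 0.0403]
eef_rot: [[-0.836, -0.549, 0.0], [-0.549, 0.836, -0.0], [-0.0, -0.0, -1.0]]
ft_force: [1.8, -2.1, 1.5]
grip_width: -0.0
grip_force: 1.4
```

Emit:
{"method": "send_rows", "body": {
  "increments": [
    [0,1,0,0,0,0],
    [0,1,0,0,0,0]
  ]
}}

```text
time: 8.4
tool_pos: [0.5153, -0.2643, 0.0403]
eef_rot: [[-0.836, -0.549, -0.0], [-0.549, 0.836, -0.0], [0.0, -0.0, -1.0]]
ft_force: [1.8, -1.9, 1.5]
grip_width: 0.005
grip_force: 1.4
```

Emit:
{"method": "send_rows", "body": {
  "increments": [
    [0,1,0,0,0,0]
  ]
}}

```text
time: 8.5
tool_pos: [0.5147, -0.2635, 0.0403]
eef_rot: [[-0.836, -0.549, 0.0], [-0.549, 0.836, -0.0], [-0.0, -0.0, -1.0]]
ft_force: [1.4, -3.2, 1.1]
grip_width: -0.003
grip_force: 1.4
```

Emit:
{"method": "send_rows", "body": {
  "increments": [
    [0,1,0,0,0,0]
  ]
}}

```text
time: 8.6
tool_pos: [0.5145, -0.2629, 0.0405]
eef_rot: [[-0.836, -0.549, 0.001], [-0.549, 0.836, -0.0], [-0.0, -0.001, -1.0]]
ft_force: [3.4, -4.7, 2.3]
grip_width: 0.0
grip_force: 3.0
```

Emit:
{"method": "send_rows", "body": {
  "increments": [
    [0,1,0,0,0,0],
    [0,0,0,0,0,0]
  ]
}}

```text
time: 8.8
tool_pos: [0.5149, -0.2624, 0.0409]
eef_rot: [[-0.836, -0.549, 0.002], [-0.549, 0.836, -0.001], [-0.001, -0.002, -1.0]]
ft_force: [4.3, -6.2, 0.9]
grip_width: 0.005
grip_force: 3.4
```

```bash
python3 - <<'E'
from h import *
st();crop("scene",270,185,80,60,"pics/s5.png",9)
E
```

```text
t 8.8 TCP jig -31.512555889611257 0.16103982075178197 40.90867027892875 F jig -7.4997867123687865 -0.18552754341445385 0.9116187278068468
```

View pics/s5.png

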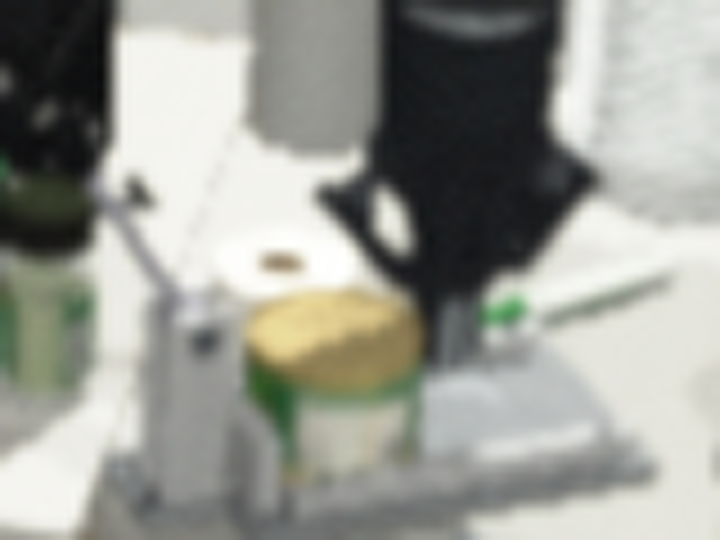

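The tin stands upright against the end stop, which is at (255,440), and the force has risen to 7.5 N, so it is home. I'll back off, go up and over the lever, and check again from there.

Emit:
{"method": "send_rows", "body": {
  "increments": [
    [0,-8,0,0,0,0],
    [0,-12,0,0,0,0],
    [0,-12,0,0,0,0],
    [0,0,-40,0,0,0],
    [0,0,-50,0,0,0],
    [0,0,-50,0,0,0],
    [0,0,-50,0,0,0],
    [0,0,-50,0,0,0],
    [0,40,0,0,0,0],
    [0,40,0,0,0,0],
    [0,40,0,0,0,0],
    [0,40,0,0,0,0],
    [0,40,0,0,0,0],
    [0,40,0,0,0,0],
    [0,0,0,0,0,0],
    [0,0,0,0,0,0]
  ]
}}

```text
time: 10.45
tool_pos: [0.3997, -0.0875, 0.2809]
eef_rot: [[-0.835, -0.551, 0.001], [-0.551, 0.835, 0.0], [-0.001, -0.0, -1.0]]
ft_force: [0.7, -0.2, 0.6]
grip_width: 0.003
grip_force: 0.0
```

```bash
python3 - <<'E'
from h import *
o=st();print(o["joint_positions"],delta(o["tool_pos"],o["eef_rot"],W(180,0,280)))
print(tin());crop("top",265,170,80,80,"pics/t6.png",7)
E
```

```text
t 10.45 TCP jig 177.9231571881853 0.004867499151464949 280.8782848476324 F jig -0.5682681299918824 -0.4472302759265563 0.5958476612719985
[ 15.6025  -7.7029 -25.3808  -0.0044 -72.2629 -72.1972] (array([-0.0036,  2.0761,  0.8778]), array([-0.0002,  0.001 , -0.0002]))
(((310.5, 219.5), 10.12432861328125), np.float64(20.37312697930044), np.float64(-1.4997365699098344))
```

View pics/t6.png

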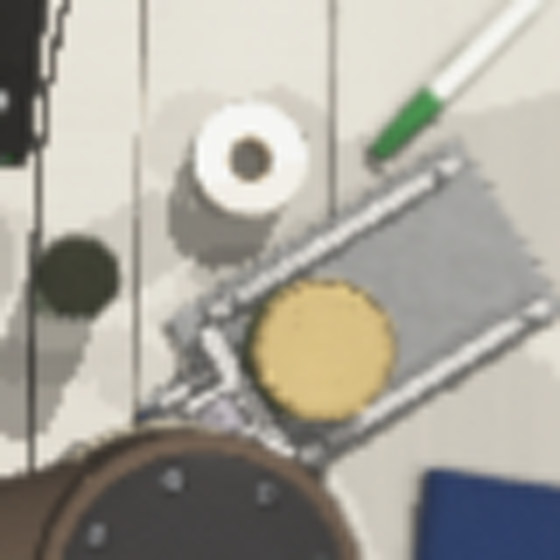

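The lid is centred at (324,350), resting against the end stop and still home. The pen, roll and jar are undisturbed. I'll lower beyond the knob.

Emit:
{"method": "send_rows", "body": {
  "increments": [
    [0,3,30,0,0,0],
    [0,3,30,0,0,0],
    [0,0,30,0,0,0],
    [0,0,23,0,0,0],
    [0,0,0,0,0,0],
    [0,0,0,0,0,0]
  ]
}}

```text
time: 11.15
tool_pos: [0.3967, -0.0838, 0.1675]
eef_rot: [[-0.837, -0.548, -0.001], [-0.548, 0.837, -0.001], [0.002, -0.0, -1.0]]
ft_force: [-0.9, 0.2, 0.7]
grip_width: 0.001
grip_force: 0.0
```

```bash
python3 - <<'E'
from h import *
o=st();print(o["joint_positions"])
E
```

```text
t 11.15 TCP jig 182.66218216308826 0.4723152561014867 167.5164326039792 F jig 0.6486180524013326 0.5916052495479933 0.7372377699782734
[ 16.3368  -2.5509 -36.5281   0.0364 -56.1165 -73.1578]
```

Reached the spot. I'll push the knob slowly towards jig -x.

Emit:
{"method": "send_rows", "body": {
  "increments": [
    [0,-4,0,0,0,0],
    [0,-4,0,0,0,0],
    [0,-4,0,0,0,0],
    [0,-4,0,0,0,0],
    [0,-4,0,0,0,0],
    [0,-4,0,0,0,0],
    [0,-4,0,0,0,0]
  ]
}}

```text
time: 11.85
tool_pos: [0.4119, -0.1061, 0.168]
eef_rot: [[-0.836, -0.549, 0.001], [-0.549, 0.836, 0.001], [-0.001, 0.0, -1.0]]
ft_force: [-3.2, 4.3, 5.1]
grip_width: -0.004
grip_force: 2.8
```

Emit:
{"method": "send_rows", "body": {
  "increments": [
    [0,-4,0,0,0,0],
    [0,-4,0,0,0,0],
    [0,-4,0,0,0,0],
    [0,-4,0,0,0,0],
    [0,-4,0,0,0,0],
    [0,-4,0,0,0,0],
    [0,-4,0,0,0,0],
    [0,-4,0,0,0,0]
  ]
}}

```text
time: 12.65
tool_pos: [0.4294, -0.1335, 0.1672]
eef_rot: [[-0.836, -0.549, -0.0], [-0.549, 0.836, -0.0], [0.0, -0.0, -1.0]]
ft_force: [-0.4, 0.6, 1.1]
grip_width: -0.001
grip_force: 0.6
```

Emit:
{"method": "send_rows", "body": {
  "increments": [
    [0,-4,0,0,0,0],
    [0,-4,0,0,0,0],
    [0,-4,0,0,0,0],
    [0,-4,0,0,0,0],
    [0,-4,0,0,0,0],
    [0,0,0,0,0,0]
  ]
}}

```text
time: 13.25
tool_pos: [0.4404, -0.1502, 0.1672]
eef_rot: [[-0.836, -0.548, -0.0], [-0.548, 0.836, -0.0], [0.0, -0.0, -1.0]]
ft_force: [0.2, -0.3, -0.7]
grip_width: 0.005
grip_force: 0.0
```

```bash
python3 - <<'E'
from h import *
o=st();crop("scene",270,185,80,60,"pics/s7.png",9)
E
```

```text
t 13.25 TCP jig 103.15050740774535 0.5757400067282203 167.2316227086969 F jig -0.3331272134381748 0.0055514377433020365 -0.7072709891300115
```

View pics/s7.png

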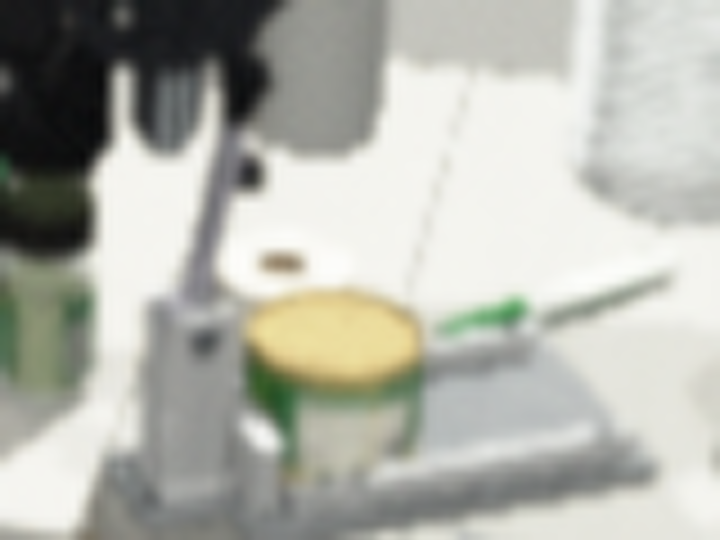

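The lever is past upright, with its bar running from (200,295) to (240,110) and leaning towards the tin, and it is no longer touching the fingers. I'll withdraw and let it snap down, then check by numbers because the picture budget is used.

Emit:
{"method": "send_rows", "body": {
  "increments": [
    [0,8,0,0,0,0],
    [0,12,0,0,0,0],
    [0,12,-10,0,0,0],
    [0,12,-40,0,0,0],
    [0,12,-40,0,0,0],
    [0,12,-40,0,0,0],
    [0,12,-40,0,0,0],
    [-30,0,0,0,0,0],
    [-40,0,0,0,0,-0.1],
    [-40,0,0,0,0,-0.1],
    [-40,0,0,0,0,-0.1],
    [-40,0,0,0,0,-0.1],
    [0,0,0,0,0,0],
    [0,0,0,0,0,0],
    [0,0,0,0,0,0],
    [0,0,0,0,0,0],
    [0,0,0,0,0,0],
    [0,0,0,0,0,0]
  ]
}}

```text
time: 15.1
tool_pos: [0.5394, 0.0392, 0.3378]
eef_rot: [[-0.557, -0.831, 0.001], [-0.831, 0.557, 0.0], [-0.001, -0.0, -1.0]]
ft_force: [-0.7, -0.5, -0.7]
grip_width: 0.001
grip_force: 0.0
```

```bash
python3 - <<'E'
from h import *
o=st();im=manip.read_camera("top");a=np.load("pics/top.npy")
g=im.max(2).astype(int);m=(g<60).astype(np.uint8)
n,_,s,c=cv2.connectedComponentsWithStats(m)
for i in range(1,n):
    if s[i,4]>4 and 285<c[i,0]<342 and 190<c[i,1]<240:
        q=onz("top",c[i],.084)-O;print("dark",c[i],s[i,4],q@U*1e3,q@V*1e3)
print("expected closed",proj("top",W(-22,0,84)))
b=onz("top",(0,0),0)
hsv=cv2.cvtColor(im,cv2.COLOR_RGB2HSV)
y=((hsv[...,0]>12)&(hsv[...,0]<28)&(hsv[...,1]>70)&(hsv[...,2]>110)).astype(np.uint8);y[:,:295]=0;y[:,342:]=0;y[:190]=0;y[240:]=0
pts=cv2.findNonZero(y);e=cv2.minEnclosingCircle(cv2.convexHull(pts));L=onz("top",e[0],.068)-O;print("lid",e,L@U*1e3,L@V*1e3)
d=(np.abs(im.astype(int)-a).max(2)>40)
for nm,(x0,y0,w,h) in dict(roll=(292,183,18,18),jar=(268,202,16,16),pen=(316,165,28,28),tape=(233,195,30,30)).items(): print(nm,d[y0:y0+h,x0:x0+w].sum())
s2=manip.read_camera("scene");r=proj("scene",W(-22,0,84))[0];k=r.round().astype(int);print("scene knob px",k);print(s2[k[1]-4:k[1]+5,k[0]-5:k[0]+6].max(2))
E
```

```text
t 15.1 TCP jig 206.75802784752963 -186.32838404189965 337.7957515569746 F jig -0.02816487569272297 0.845529827801435 -0.6508347874363954
dark [320.931  213.5172] 29 -21.372545682797 -0.6497565268833878
expected closed [[321.171  213.5779]]
lid ((310.5, 219.5), 10.12432861328125) 20.37312697930044 -1.4997365699098344
roll 0
jar 0
pen 0
tape 222
scene knob px [318 216]
[[230 229 221 194 185 193 205 223 228 229 229]
 [227 221 190 130 106 116 148 198 224 229 230]
 [197 178 122  60  41  49  82 154 215 228 230]
 [127  90  50  27  24  27  44 120 204 229 232]
 [105  43  24  19  20  23  39 112 201 233 237]
 [105  46  33  24  24  30  65 145 222 240 241]
 [113  72  71  64  63  76 120 192 234 240 236]
 [154 116 111 122 145 155 178 212 230 227 214]
 [174 138 128 159 198 201 200 200 203 193 181]]
```

Both views put the knob at the closed position, and the tin hasn't moved. The tape is probably just hidden behind the wrist. I'll move clear of the monitor and recheck.

Emit:
{"method": "send_rows", "body": {
  "increments": [
    [27,18,0,0,0,0],
    [27,18,0,0,0,0],
    [27,18,0,0,0,0],
    [27,18,0,0,0,0],
    [0,0,0,0,0,0],
    [0,0,0,0,0,0],
    [0,0,0,0,0,0]
  ]
}}

```text
time: 15.9
tool_pos: [0.4202, -0.0099, 0.3374]
eef_rot: [[-0.556, -0.831, 0.0], [-0.831, 0.556, 0.0], [-0.0, -0.0, -1.0]]
ft_force: [0.1, 0.1, -0.1]
grip_width: 0.001
grip_force: 0.0
```

```bash
python3 - <<'E'
from h import *
o=st();print(o["tool_pos"],o["qd"])
im=manip.read_camera("scene");a=cv2.imread("pics/scene0.png");a=cv2.resize(a,(512,384),interpolation=cv2.INTER_AREA)[:,:,::-1]
d=np.abs(im.astype(int)-a).max(2)>60
print("scene tape",d[207:232,236:264].sum(),"jar",d[205:230,266:284].sum(),"monitor",d[110:165,180:240].sum())
t=manip.read_camera("top");k=cv2.connectedComponentsWithStats((t.max(2)[205:222,312:330]<60).astype(np.uint8));print(k[3][1:]+[312,205])
print(manip.job_done())
E
```

```text
t 15.9 TCP jig 231.39037981721575 -59.865926143803144 337.38592011874374 F jig 0.01983689437476117 -0.1906001067395356 -0.10671579992330801
[ 0.4202 -0.0099  0.3374] [ 0.0215  0.916   0.194  -0.0267  0.0248 -0.033 ]
scene tape 7 jar 15 monitor 80
[[320.7407 213.6296]]
the job is handed in; nothing more can be done
None
```

The tin is home against the end stop and the lever has snapped over and clamped its lid; I saw no change to the other things beside the jig, though I didn't recheck the bowl. The arm is clear of everything, and the job was handed in at about 16 s.

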